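# Refit two model boats on the workshop bench

## Robot

A 6-joint arm with a two-finger parallel gripper is mounted at the origin on the work surface. World frame = base frame: x ahead of the robot, y to its left, z up, the work surface at z = 0. Lengths are in m, angles in rad, forces in N, time in s.
With the tool pointing down it reaches from about 0.4 to 0.825 m from the base axis. Payload 7 kg.
Tool frame: the origin (TCP) lies at the very end of the fingers, on their centre line; the grasp point (between the pads) lies 19 mm behind it; z points along the fingers, y is the line along which they close (so a half turn about z gives the same grasp; the last joint's range is limited). The gripper opens to 88 mm and grips with 3 to 60 N. Pads are 19 mm wide; open, the fingers measure 130 mm over their backs; the gripper's body (78 mm by 193 mm) begins 47 mm behind the grasp point.
Start: joints at [1.495, 0.359, 0.012, 0, -1.224, -0.288], TCP at [0.24, 0.631, 0.227] pointing down, gripper open.
Joint ranges: [-3.07, 3.07], [-1.43, 2.12], [-1.02, 1.25], [-3.03, 1.67], [-3.05, -0], [-3.03, 3.03]. Speed limits (rad/s): [2.39, 2.39, 3.01, 3.14, 3.14, 3.14].

## Interface

Orientations are given as [roll, pitch, yaw] about the fixed x, y, z axes, in that order (R = Rz(yaw) Ry(pitch) Rx(roll)).
In Python, from station import arm, grab_frame gives the robot as it stands.
- The arm moves only by the tool jog_arm, never from a script. Its argument "deltas" is a list that holds one entry, the list of rows, each a list of 4 numbers: the shift along the tool's x, y, z in units of 60 mm (1.0 is 60 mm), then the turn about the tool's z in units of 5 degrees (1.0 is 5 degrees). A call has 1 to 8 rows; each row is the pose to reach, as a shift and turn from the pose commanded when the call began, along the tool's axes at that moment; what a row does not reach only later rows make up. A row lasts 1/8 s, in which the tool goes at most 62.5 mm and 10.7 degrees, less where a joint would pass 70% of its speed; a pose out of reach is approached as far as the arm can. A call with a gripper value outside its range is refused whole. "grip" is the finger opening in mm, from 0 to 87.6, set as the call begins (left out, the last holds). The fingers move at their own pace and stop on an object; "squeeze" is the grip in N (left out, the last holds). Time passes only in rows, so rows that repeat a pose let the fingers close. It gives the time, the measured TCP pose, the force, the opening and the grip force at its end, in the units of the state.
- arm.get_state(): the state, without advancing time (a new reading comes with each control period).
- grab_frame(name): name is "side" or "top" or "wrist"; returns a dict with "img" (420x560x3 uint8, red, green, blue), "vfov" (degrees; the focal length in pixels is half the picture's height over the tangent of half this angle, whatever the lens; pixels are square), "cx", "cy" (the principal point, pixels), "xyz" and "rotation" of the camera in the world. Camera axes: x right, y down, z forward; pixel columns grow to the right and rows downward; lengths in m; the calibration is good to about 2 mm. A picture is of the moment at which its call begins. There is no depth.
- arm.job_done(): hands the job in; it is judged then, once.
The state is a dict: "t": time; "q": joint angles; "qd": joint speeds; "joint_efforts": joint torques, N m; "eef_pos": TCP position; "ee_rot": TCP orientation; "force": force on the tool from outside, world axes, zero at the start; "moment": the same for the moment, N m; "width": finger opening in m; "gripper_force": force on a finger pad.
Only numpy, scipy, OpenCV 4.12 (cv2) and the standard library are available. Lean on these libraries where they do the work, as an engineer would, in place of code of your own. Each camera call takes 0.05 s, during which the arm holds its last target. There are 200 camera calls.

## Task

Refit the upper works of the two model boats, working in this order. On the red tug, set the white deckhouse in the frame on the deck with its larger roof frame towards the bow, then the yellow wheelhouse in that larger frame, then the black funnel in the smaller roof frame behind it. Then, on the blue boat, set the green cabin in the frame on the deck and last the orange mast in the frame on the cabin's roof; all must sit flat and fully down inside their frames, with nothing held.

Things in the scene. Friction and masses are not known exactly. Their poses are not given: they have to be found in the camera images.
- tug: Model harbour tug, red sides, pale grey-white deck, 264 x 104 mm, fixed in a cradle on the bench. Origin at bench level under the centre of the deck frame; x to the tapering bow (tip x = +144 mm, square stern x = -120), z up. Flat deck at z = 65 mm; on it, centred, a black frame, inside 116 (x) x 70 (y) mm, 3 mm thick, 5 mm high: takes the white deckhouse with 6 mm to spare on each side.
- pilot_boat: Model pilot boat, blue sides, pale grey-white deck, 264 x 104 mm, fixed in a cradle on the bench. Origin at bench level under the centre of the deck frame; x to the tapering bow (tip x = +144 mm, square stern x = -120), z up. Flat deck at z = 65 mm; on it, centred, a black frame, inside 88 (x) x 64 (y) mm, 3 mm thick, 5 mm high: takes the green cabin with 6 mm to spare on each side.
- deckhouse: White block, dark windows: 104 (x) x 58 (y) x 34 mm high, 120 g, upright on the bench; grip it across y. Origin: centre of underside; x to its front. On its roof (z = 34 mm) two square frames, 2.5 mm thick, 5 mm high: a grey one, inside 52 mm, centred at x = +22 mm (front) for the wheelhouse, and a black one, inside 36 mm, centred at x = -29 mm (rear) for the funnel; both y = 0.
- wheelhouse: Yellow block with black windows alike on all four sides, the tug's wheelhouse: 40 x 40 x 36 mm high, about 60 g, upright on the bench. Origin: centre of its underside, x and y square to its sides, z up. 6 mm to spare on every side in its frame when square to it.
- funnel: Black upright cylinder with a red band, the tug's funnel: 24 mm diameter, 42 mm high, about 50 g. Origin: centre of its underside, z up the axis. 6 mm to spare around it in its frame.
- cabin: Green block with pale windows, the blue boat's cabin, front and rear alike: 76 (x) x 52 (y) x 32 mm high, about 90 g, upright on the bench. Origin: centre of its underside, x along its length. Roof at z = 32 mm with one centred square black frame, inside 42 x 42 mm, 2.5 mm thick, 5 mm high (for the mast). Grip it across its 52 mm width.
- mast: Orange round stub mast, upright: foot 30 mm diameter and 10 mm high, stem 20 mm diameter up to 40 mm, head 24 mm diameter from 40 to 50 mm (total 50 mm high), about 50 g. Origin: centre of its underside, z up the axis. 6 mm to spare around its foot in its frame.
Things that resemble listed ones, but are neither listed nor needed, are in the scene too. Several things have the shape of the cabin; the one meant has the colours described above.

How it is judged:
On the way, in this order (a step that is already met when the one before it is completed fails the run):
1. the white deckhouse sits in the frame on the red tug's deck, released (x of deckhouse in the frame of tug between -0.012 and 0.012 m and y of deckhouse in the frame of tug between -0.012 and 0.012 m and z of deckhouse in the frame of tug between 0.062 and 0.0685 m and angle between deckhouse's own z axis and vertical below 0.07 rad and angle between the x axis of deckhouse and the x axis of tug, either way round below 0.25 rad and contact force between the fingers and deckhouse below 0.1 N), for 0.2 s.
2. the yellow wheelhouse sits in the deckhouse roof's large frame, towards the tug's bow, released (x of wheelhouse in the frame of deckhouse between 0.01 and 0.034 m and y of wheelhouse in the frame of deckhouse between -0.012 and 0.012 m and z of wheelhouse in the frame of deckhouse between 0.031 and 0.0375 m and angle between wheelhouse's own z axis and vertical below 0.07 rad and x of wheelhouse in the frame of tug above 0.005 m and contact force between the fingers and wheelhouse below 0.1 N), for 0.2 s.
3. the black funnel stands in the deckhouse roof's small frame, released (x of funnel in the frame of deckhouse between -0.041 and -0.017 m and y of funnel in the frame of deckhouse between -0.012 and 0.012 m and z of funnel in the frame of deckhouse between 0.031 and 0.0375 m and angle between funnel's own z axis and vertical below 0.07 rad and contact force between the fingers and funnel below 0.1 N), for 0.2 s.
4. the green cabin sits in the frame on the blue boat's deck, released (x of cabin in the frame of pilot_boat between -0.012 and 0.012 m and y of cabin in the frame of pilot_boat between -0.012 and 0.012 m and z of cabin in the frame of pilot_boat between 0.062 and 0.0685 m and angle between cabin's own z axis and vertical below 0.07 rad and angle between the x axis of cabin and the x axis of pilot_boat, either way round below 0.3 rad and contact force between the fingers and cabin below 0.1 N), for 0.2 s.
5. the orange mast stands in the frame on the green cabin's roof, released (x of mast in the frame of cabin between -0.012 and 0.012 m and y of mast in the frame of cabin between -0.012 and 0.012 m and z of mast in the frame of cabin between 0.029 and 0.0355 m and angle between mast's own z axis and vertical below 0.07 rad and contact force between the fingers and mast below 0.1 N), for 0.2 s.
At the end, for the whole second after the job is handed in: Deckhouse on the red tug, wheelhouse (bow end) and funnel on its roof, cabin on the blue boat, mast on the cabin: each within 12 mm of its frame's centre in x and y, within 3 mm of fully down, upright to 4 degrees (deckhouse and cabin in line with the hull to 14 and 17), at rest, released (all of step 1 and all of step 2 and all of step 3 and all of step 4 and all of step 5 and linear speed of each of deckhouse, wheelhouse, funnel, cabin, mast below 0.02 m/s and angular speed of each of deckhouse, wheelhouse, funnel, cabin, mast below 0.2 rad/s); the robot touches nothing.
It also fails if it takes over 118 s, if anything falls off the work surface, if the arm or the gripper's body presses on something with over 40 N, if the wrist force passes 120 N, or if a joint passes its speed limit or range.

## Working session

There is one attempt and no reset: what is moved stays moved. The work goes in short steps, Python scripts to look and compute and a tool call to move; the robot and the scene stay as the last step left them, time stands still between calls to the robot, and variables do not carry over. Pictures are saved under pics/ and viewed, at most 14 in all, crops included, and the job is handed in when it is done.

Besides the shell and the picture viewer there is one more tool, called after ">>>" by a JSON object that holds its "fn" and its "kwargs", one argument or row to a line. jog_arm: Moves the arm, as the interface text tells. Its arguments: {"type":"object","properties":{"deltas":{"type":"array"},"grip":{"type":"number"},"squeeze":{"type":"number"}},"required":["deltas"]}

```bash
mkdir -p pics; ls
cat > h.py <<'E'
import numpy as np, cv2
from station import arm, grab_frame
def K(f):
    F=f["img"].shape[0]/2/np.tan(np.radians(f["vfov"])/2); return F
def rot(f):
    from scipy.spatial.transform import Rotation as R
    r=np.array(f["rotation"],float)
    return r if r.shape==(3,3) else R.from_euler('xyz',r).as_matrix()
def cast(f,u,v,z):
    d=rot(f)@np.array([(u-f["cx"])/K(f),(v-f["cy"])/K(f),1.]); o=np.array(f["xyz"])
    return o+d*(z-o[2])/d[2]
def proj(f,p):
    c=rot(f).T@(np.array(p)-f["xyz"]); return c[:2]/c[2]*K(f)+[f["cx"],f["cy"]]
def save(f,n): cv2.imwrite("pics/"+n+".png",f["img"][:,:,::-1])
E
python3 - <<'E'
from h import *
import pickle
for n in("side","top","wrist"):
    f=grab_frame(n); save(f,n+"0"); pickle.dump(f,open(n+"0.pkl","wb"))
    print(n,f["vfov"],f["cx"],f["cy"],f["xyz"],f["rotation"],{k for k in f})
s=arm.get_state();print(s)
E
```

```text
pics
side 44.47696211877728 288.5961952391584 211.73996597486303 [0.18961055 0.48719725 0.73046944] [-2.44680954 -0.00362097 -2.59205656] {'vfov', 'xyz', 'img', 'cy', 'cx', 'rotation'}
top 44.15181130527267 279.9232279805654 211.64382689030342 [ 0.40448075 -0.0104649   0.99437702] [-3.05676754  0.02489072 -1.55016596] {'vfov', 'xyz', 'img', 'cy', 'cx', 'rotation'}
wrist 68.42109213345582 277.3262178712122 206.6409629811407 [0.31009513 0.60404424 0.38524971] [ 2.85927510e+00 -1.89800638e-03 -1.93504339e+00] {'vfov', 'xyz', 'img', 'cy', 'cx', 'rotation'}
{'t': 0.15, 'q': array([ 1.49510230e+00,  3.59208266e-01,  1.12532685e-02, -2.58300633e-04,
       -1.22413374e+00, -2.88080825e-01]), 'qd': array([ 0.00113015, -0.00370188,  0.00273236,  0.00195933, -0.00192424,
        0.00106124]), 'joint_efforts': array([-1.19186821e-03, -5.83275390e+01,  2.93291223e+01,  7.00123250e+00,
        8.80740699e-03, -1.04888809e-04]), 'eef_pos': array([0.24007094, 0.63044487, 0.22583939]), 'ee_rot': array([ 3.14028450e+00, -1.34379478e-04, -3.63862684e-01]), 'force': array([ 0.6617183 , -1.12541668,  0.28528354]), 'moment': array([-0.00434206,  0.0327444 , -0.03660255]), 'gripper_force': 0.0, 'width': 0.08761579093554094}
```

View pics/top0.png

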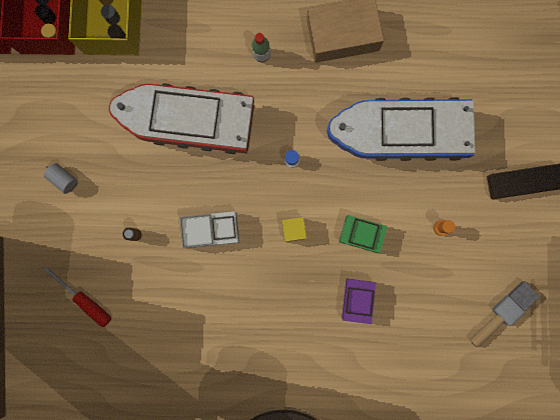

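View pics/side0.png

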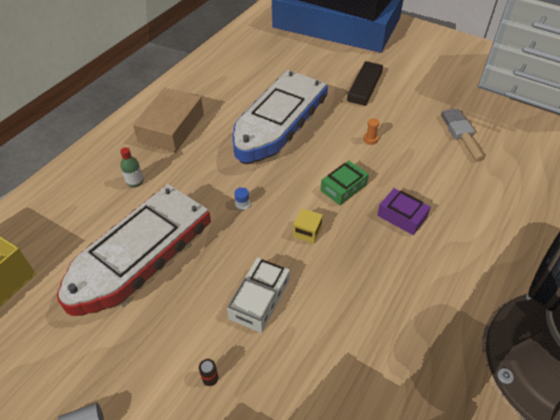

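Top view candidates: 
- Deckhouse: only (210,230), grey large frame left, black frame right (towards -y).
- Wheelhouse: yellow (293,229); the yellow bin at (100,25) is not it.
- Funnel: black with red band (131,234). Not it: grey can (60,178), dark items in the bins (45,12) and (112,15), black bar (525,180).
- Cabin: green (363,233); the purple one (359,300) is a decoy.
- Mast: orange (444,228). Not it: bottle (260,47), jar (292,158).

Both bows point image-left.

```bash
cat > m.py <<'E'
from h import *
import pickle
f=pickle.load(open("top0.pkl","rb")); im=f["img"]; hsv=cv2.cvtColor(im,cv2.COLOR_RGB2HSV)
H,S,V=[hsv[...,i].astype(int) for i in range(3)]
big=cv2.resize(im[75:265,95:490],None,fx=2,fy=2,interpolation=cv2.INTER_CUBIC)[:,:,::-1].copy()
def rect(name,mask,roi,z,close=0):
    x0,y0,x1,y1=roi; m=np.zeros(mask.shape,np.uint8); m[y0:y1,x0:x1]=mask[y0:y1,x0:x1]*255
    if close: m=cv2.morphologyEx(m,cv2.MORPH_CLOSE,np.ones((close,close)))
    cs,_=cv2.findContours(m,cv2.RETR_EXTERNAL,cv2.CHAIN_APPROX_NONE); c=max(cs,key=cv2.contourArea)
    r=cv2.minAreaRect(c); b=cv2.boxPoints(r)
    P=np.array([cast(f,u,v,z)[:2] for u,v in b]); a,bb=P[1]-P[0],P[2]-P[1]
    L,W=np.linalg.norm(a),np.linalg.norm(bb); d=a if L>W else bb
    yaw=np.degrees(np.arctan2(d[1],d[0]))%180
    print(name,"px",np.round(r[0],1),"c",P.mean(0).round(4),"size",round(max(L,W)*1e3,1),round(min(L,W)*1e3,1),"yaw",round(yaw,1))
    cv2.polylines(big,[((b-[95,75]+.5)*2).astype(int)],True,(255,0,255),1)
wh=(S<60)&(V>115); dk=V<75
rect("deckhouse",wh,(170,200,245,260),.036,3)
rect("dh black frame",V<90,(209,212,238,243),.039)
rect("wheelhouse",(H>20)&(H<35)&(S>150)&(V>110),(270,210,315,250),.036)
rect("funnel",V<75,(118,222,140,245),.042,3)
rect("cabin",(H>45)&(H<85)&(S>90),(330,205,395,260),.034,5)
rect("cab frame",(V<60),(345,217,382,250),.037)
rect("mast",(H<15)&(S>170)&(V>130),(425,215,465,245),.05)
rect("tugframe",V<80,(147,88,222,141),.07)
rect("pilotframe",V<80,(377,103,439,150),.07)
cv2.imwrite("pics/crop1.png",big)
E
python3 m.py
```

```text
deckhouse px [208.2 228.9] c [0.4509 0.1478] size 104.3 58.5 yaw 96.1
dh black frame px [222.5 227.4] c [0.4541 0.1208] size 50.2 44.2 yaw 7.3
wheelhouse px [293.8 228.7] c [ 0.4542 -0.0113] size 40.4 40.2 yaw 9.9
funnel px [131. 234.] c [0.4383 0.2901] size 29.9 22.2 yaw 91.1
cabin px [363.  233.7] c [ 0.4478 -0.1393] size 77.6 52.8 yaw 75.0
cab frame px [368.  223.5] c [ 0.4664 -0.1478] size 48.3 17.3 yaw 55.1
mast px [443.9 226.3] c [ 0.4632 -0.283 ] size 36.9 24.7 yaw 100.6
tugframe px [184.1 114.2] c [0.6585 0.1934] size 123.3 76.6 yaw 83.8
pilotframe px [408. 126.] c [ 0.6422 -0.214 ] size 93.7 69.8 yaw 90.8
```

View pics/crop1.png

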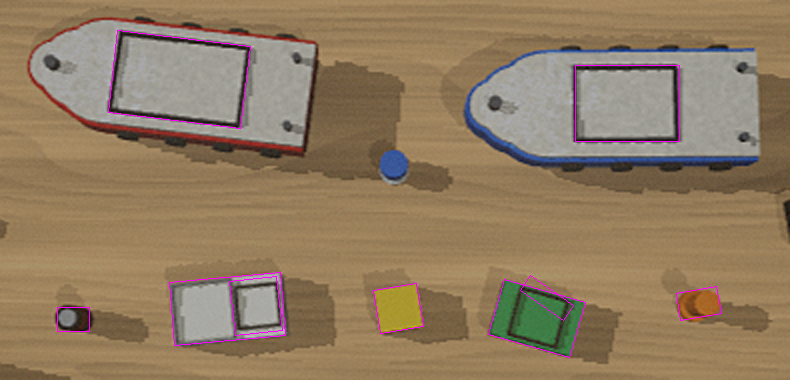

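The crop shows tight boxes on the white deckhouse (front/grey frame at left), wheelhouse, cabin and both deck frames, with sizes matching the specs. The funnel is at crop (68,318) and the mast at (700,303). Deckhouse first.

```bash
cat >> h.py <<'E'
def go(x,y,z,yawdeg):
    "shift in tool axes, units of 60 mm / 5 deg, from the measured pose"
    s=arm.get_state(); p=np.array(s["eef_pos"]); w=s["ee_rot"][2]
    d=np.array([x,y,z])-p; c,n=np.cos(w),np.sin(w)
    t=np.array([c*d[0]+n*d[1], n*d[0]-c*d[1], -d[2]])/.06
    dy=(yawdeg-np.degrees(w)+180)%360-180
    print("t",round(s["t"],2),"units",t.round(2),"turn",round(-dy/5,2))
E
python3 -c "
from h import *
go(.451,.148,.13,-84)
import pickle
f=pickle.load(open('top0.pkl','rb'))
print(cast(f,128.8,234,.042),cast(f,449,226,.05),cast(f,440,227.5,.008))"
```

```text
t 0.15 units [6.15 6.26 1.6 ] turn 12.63
[0.43822116 0.29415808 0.042     ] [ 0.46387557 -0.29224162  0.05      ] [ 0.46334866 -0.28785337  0.008     ]
```

>>> {"fn": "jog_arm", "kwargs": {
  "deltas": [
    [[0.6,0.6,0,1.4],[1.3,1.3,0,2.9],[2.0,2.0,0,4.4],[2.7,2.7,0,5.9],[3.4,3.4,0.2,7.4],[4.1,4.1,0.4,8.9],[4.7,4.8,0.6,10.4],[5.3,5.4,0.8,11.8]]
  ],
  "grip": 87.6
}}

```text
t: 1.15
eef_pos: [0.4222, 0.2129, 0.1784]
ee_rot: [-3.141, 0.0, -1.398]
force: [1.0, -0.4, 0.6]
width: 0.0876
gripper_force: 0.0
```

```bash
python3 -c "
from h import *
go(.451,.148,.13,-84)"
```

```text
t 1.15 units [ 1.15 -0.29  0.81] turn 0.78
```

>>> {"fn": "jog_arm", "kwargs": {
  "deltas": [
    [[0.6,-0.15,0.4,0.4],[1.15,-0.3,0.8,0.8],[1.15,-0.3,0.8,0.8],[1.15,-0.3,0.8,0.8]]
  ]
}}

```text
t: 1.65
eef_pos: [0.4522, 0.1502, 0.1308]
ee_rot: [-3.141, -0.0, -1.464]
force: [0.3, 0.1, -0.5]
width: 0.0874
gripper_force: 0.0
```

```bash
python3 -c "
from h import *
go(.451,.148,.01,-84)
f=grab_frame('wrist'); save(f,'w1')
import pickle; pickle.dump(f,open('w1.pkl','wb'))
print(proj(f,[.451,.148,.036]))"
```

```text
t 1.65 units [0.03 0.02 2.01] turn 0.03
[278.6259595  205.82556594]
```

View pics/w1.png

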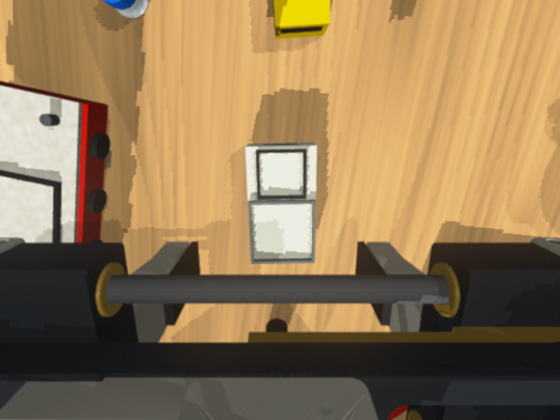

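The wrist view shows the deckhouse centred at about (281,204), against a predicted (279,206). The axes line up and it lies between the fingers, so I descend and grip.

>>> {"fn": "jog_arm", "kwargs": {
  "deltas": [
    [[0,0,0.7,0],[0.03,0,1.4,0],[0.03,0,1.8,0],[0.03,0,2.0,0],[0.03,0,2.0,0]]
  ]
}}

```text
t: 2.33
eef_pos: [0.4522, 0.1489, 0.0106]
ee_rot: [3.141, -0.0, -1.462]
force: [0.3, -1.0, 0.6]
width: 0.0873
gripper_force: 0.0
```

>>> {"fn": "jog_arm", "kwargs": {
  "deltas": [
    [[0,0,0,0],[0,0,0,0],[0,0,0,0],[0,0,0,0],[0,0,0,0],[0,0,0,0],[0,0,0,0],[0,0,0,0]]
  ],
  "grip": 45,
  "squeeze": 20
}}

```text
t: 3.32
eef_pos: [0.4521, 0.1483, 0.011]
ee_rot: [-3.142, 0.0, -1.463]
force: [-3.4, 0.1, 5.9]
width: 0.058
gripper_force: 20.0
```

>>> {"fn": "jog_arm", "kwargs": {
  "deltas": [
    [[0,0,-0.5,0],[0,0,-1.2,0],[0,0,-1.9,0],[0,0,-2.3,0],[0,0,-2.3,0]]
  ]
}}

```text
t: 3.95
eef_pos: [0.453, 0.149, 0.1503]
ee_rot: [-3.138, 0.002, -1.463]
force: [0.0, 0.3, -2.5]
width: 0.058
gripper_force: 20.0
```

```bash
python3 -c "
from h import *
go(.6585,.1934,.14,-96.2);print(arm.get_state()['width'])
import pickle
f=grab_frame('top');save(f,'top2');f=grab_frame('side');save(f,'side2');f=grab_frame('wrist');save(f,'w2');pickle.dump(f,open('w2.pkl','wb'))"
```

```text
t 3.95 units [-0.37 -3.48  0.17] turn 2.47
0.05800415865319901
```

View pics/w2.png

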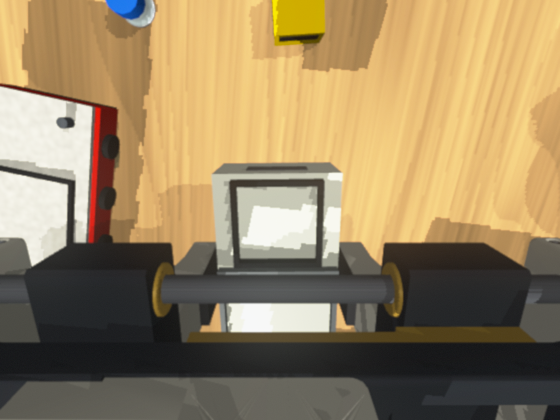

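The deckhouse is held level, rear face at about (280,170). On to the tug.

>>> {"fn": "jog_arm", "kwargs": {
  "deltas": [
    [[0,-0.4,0,0.3],[-0.1,-1.0,0,0.8],[-0.2,-1.7,0,1.4],[-0.3,-2.4,0,2.0],[-0.37,-3.0,0,2.4],[-0.37,-3.4,0,2.47],[-0.37,-3.48,0.5,2.47],[-0.37,-3.48,0.7,2.47]]
  ]
}}

```text
t: 5.1
eef_pos: [0.6558, 0.1917, 0.1023]
ee_rot: [3.136, -0.003, -1.68]
force: [-0.2, -0.8, -1.5]
width: 0.0578
gripper_force: 20.0
```

```bash
python3 -c "
from h import *
go(.6585,.1934,.076,-96.2)
import pickle
f=grab_frame('top');save(f,'top3');f=grab_frame('side');f2=grab_frame('wrist');save(f2,'w3')
cv2.imwrite('pics/c3.png',np.hstack([cv2.resize(f2['img'][0:300],(400,214)),cv2.resize(f['img'][150:364,20:420],None,fx=1,fy=1)])[:,:,::-1])"
```

```text
t 5.1 units [-0.03 -0.04  0.44] turn -0.01
```

View pics/c3.png

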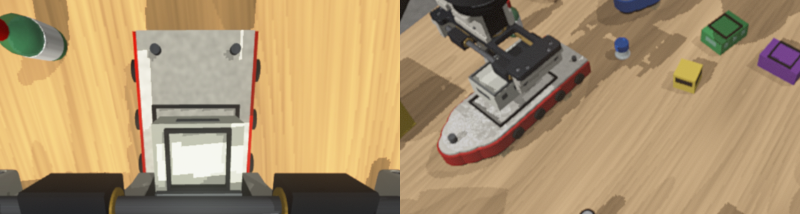

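The deckhouse hangs centred over the frame: its rear edge spans 157–237 against the frame's 152–240. Lowering.

>>> {"fn": "jog_arm", "kwargs": {
  "deltas": [
    [[-0.03,-0.04,0.2,0],[-0.03,-0.04,0.35,0],[-0.03,-0.04,0.42,0],[-0.03,-0.04,0.44,0],[-0.03,-0.04,0.45,0],[-0.03,-0.04,0.45,0]]
  ]
}}

```text
t: 6.0
eef_pos: [0.6601, 0.1943, 0.0798]
ee_rot: [-3.141, 0.0, -1.679]
force: [0.3, 0.2, -0.7]
width: 0.0578
gripper_force: 20.0
```

>>> {"fn": "jog_arm", "kwargs": {
  "deltas": [
    [[0,0,0,0],[0,0,0,0],[0,0,0,0],[0,0,0,0],[0,0,0,0]]
  ],
  "grip": 80
}}

```text
t: 6.62
eef_pos: [0.66, 0.1943, 0.0796]
ee_rot: [-3.142, -0.0, -1.679]
force: [0.9, -0.3, 0.3]
width: 0.0799
gripper_force: 0.0
```

>>> {"fn": "jog_arm", "kwargs": {
  "deltas": [
    [[0,0,-0.5,0],[0,0,-1.1,0],[0,0,-1.6,0],[0,0,-2.0,0],[0,0,-2.1,0]]
  ]
}}

```text
t: 7.25
eef_pos: [0.6607, 0.1946, 0.2075]
ee_rot: [-3.139, 0.002, -1.679]
force: [0.0, 0.4, -0.6]
width: 0.0801
gripper_force: 0.0
```

```bash
python3 -c "
from h import *
go(.4542,-.0113,.20,-80.1)
f2=grab_frame('wrist');f=grab_frame('side')
cv2.imwrite('pics/c4.png',np.hstack([f2['img'][0:300],f['img'][150:450,20:260]])[:,:,::-1])
cv2.imwrite('pics/c4.png',np.hstack([f2['img'][0:260],f['img'][150:410,20:260]])[:,:,::-1])"
```

```text
t 7.25 units [3.78 3.05 0.12] turn -3.22Traceback (most recent call last):
  File "<string>", line 5, in <module>
    cv2.imwrite('pics/c4.png',np.hstack([f2['img'][0:300],f['img'][150:450,20:260]])[:,:,::-1])
                              ~~~~~~~~~^^^^^^^^^^^^^^^^^^^^^^^^^^^^^^^^^^^^^^^^^^^^^
    return _nx.concatenate(arrs, 1, dtype=dtype, casting=casting)
           ~~~~~~~~~~~~~~~^^^^^^^^^^^^^^^^^^^^^^^^^^^^^^^^^^^^^^^
ValueError: all the input array dimensions except for the concatenation axis must match exactly, but along dimension 0, the array at index 0 has size 300 and the array at index 1 has size 270
```

```bash
python3 -c "
from h import *
go(.4542,-.0113,.20,-80.1)
f2=grab_frame('wrist');f=grab_frame('side')
cv2.imwrite('pics/c4.png',np.hstack([f2['img'][0:260],f['img'][150:410,20:260]])[:,:,::-1])
import pickle;pickle.dump(f2,open('w4.pkl','wb'))"
```

```text
t 7.35 units [3.78 3.04 0.09] turn -3.22
```

View pics/c4.png

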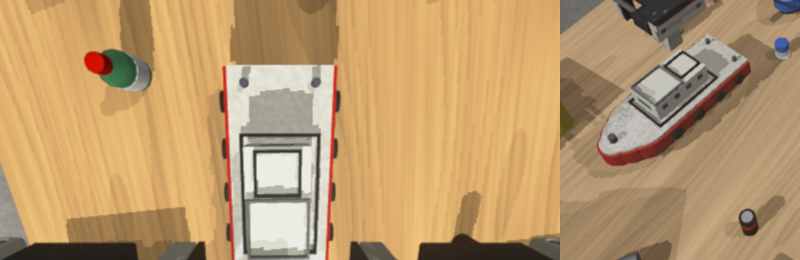

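The deckhouse sits in the frame with a clear margin all round, bow-end grey frame at about (279,229) and black frame at (277,173). Now I cast those centres and head to the wheelhouse.

```bash
python3 -c "
from h import *
import pickle
f=pickle.load(open('w4.pkl','rb'))
a=cast(f,279,229,.104);b=cast(f,277.5,173,.104);print(a,b,np.linalg.norm(a-b),np.degrees(np.arctan2(*(a-b)[1::-1])))
for s,e in((-29,'bk'),(22,'gr')):
  w=np.radians(83.8);print(e,np.array([.6585,.1934])+s/1e3*np.array([np.cos(w),np.sin(w)]))
"
```

```text
[0.66049496 0.21605432 0.104     ] [0.65633819 0.16537662 0.104     ] 0.050847883990500144 85.31089680715634
bk [0.65536802 0.16456962]
gr [0.66087599 0.21527132]
```

>>> {"fn": "jog_arm", "kwargs": {
  "deltas": [
    [[0.5,0.4,0,-0.4],[1.1,0.9,0,-1.0],[1.7,1.4,0,-1.6],[2.3,1.9,0,-2.2],[2.9,2.4,0,-2.8],[3.4,2.8,0.3,-3.2],[3.78,3.04,0.6,-3.22],[3.78,3.04,0.9,-3.22]]
  ],
  "grip": 80
}}

```text
t: 8.45
eef_pos: [0.4522, -0.0129, 0.1504]
ee_rot: [3.14, 0.0, -1.399]
force: [0.0, 1.2, 0.5]
width: 0.0799
gripper_force: 0.0
```

>>> {"fn": "jog_arm", "kwargs": {
  "deltas": [
    [[0,0,0,0],[0,0,0,0]]
  ]
}}

```text
t: 8.7
eef_pos: [0.4545, -0.0114, 0.1517]
ee_rot: [3.141, -0.0, -1.398]
force: [0.2, -0.3, 0.8]
width: 0.0798
gripper_force: 0.0
```

```bash
python3 -c "
from h import *
go(.4542,-.0113,.011,-80.1)
f=grab_frame('wrist');im=f['img'];h=cv2.cvtColor(im,cv2.COLOR_RGB2HSV)
m=((h[...,0]>20)&(h[...,0]<35)&(h[...,1]>150)&(h[...,2]>190)).astype(np.uint8)
c=max(cv2.findContours(m,0,1)[0],key=cv2.contourArea);r=cv2.minAreaRect(c);print(r)
P=np.array([cast(f,u,v,.036)[:2] for u,v in cv2.boxPoints(r)]);print(P.mean(0),np.linalg.norm(P-np.roll(P,1,0),axis=1),proj(f,[.4542,-.0113,.036]))
"
```

```text
t 8.7 units [-0.    0.    2.34] turn 0.01
((279.0, 203.0), (42.0, 44.0), 90.0)
[ 0.45226075 -0.0101181 ] [0.04029795 0.03989158 0.04030636 0.04148655] [277.15531137 201.84909075]
```

>>> {"fn": "jog_arm", "kwargs": {
  "deltas": [
    [[0,0,0.7,0],[0,0,1.4,0],[0,0,2.0,0],[0,0,2.3,0],[0,0,2.34,0],[0,0,2.34,0]]
  ]
}}

```text
t: 9.5
eef_pos: [0.4549, -0.0111, 0.0118]
ee_rot: [-3.141, 0.0, -1.397]
force: [-0.7, -0.9, 0.6]
width: 0.0798
gripper_force: 0.0
```

>>> {"fn": "jog_arm", "kwargs": {
  "deltas": [
    [[0,0,0,0],[0,0,0,0],[0,0,0,0],[0,0,0,0],[0,0,0,0],[0,0,0,0],[0,0,0,0],[0,0,0,0]]
  ],
  "grip": 30,
  "squeeze": 15
}}

```text
t: 10.5
eef_pos: [0.4541, -0.0115, 0.0112]
ee_rot: [3.142, -0.0, -1.398]
force: [-1.3, 1.4, 5.2]
width: 0.0398
gripper_force: 15.0
```

>>> {"fn": "jog_arm", "kwargs": {
  "deltas": [
    [[0,0,-0.5,0],[0,0,-1.2,0],[0,0,-1.9,0],[0,0,-2.5,0],[0,0,-2.8,0],[0,0,-2.8,0],[0,0,-2.8,0]]
  ]
}}

```text
t: 11.38
eef_pos: [0.4535, -0.0116, 0.1781]
ee_rot: [3.14, 0.0, -1.398]
force: [0.3, 0.0, -1.2]
width: 0.0401
gripper_force: 15.0
```

```bash
python3 -c "
from h import *
go(.6607,.2156,.18,-95.2)"
```

```text
t 11.38 units [-3.14 -4.05 -0.03] turn 3.02
```

>>> {"fn": "jog_arm", "kwargs": {
  "deltas": [
    [[-0.3,-0.4,0,0.3],[-0.8,-1.0,0,0.8],[-1.3,-1.6,0,1.3],[-1.8,-2.2,0,1.8],[-2.3,-2.9,0,2.3],[-2.7,-3.5,0,2.7],[-3.0,-3.9,0,3.02],[-3.14,-4.05,0,3.02]]
  ]
}}

```text
t: 12.38
eef_pos: [0.6612, 0.2166, 0.1762]
ee_rot: [3.139, -0.002, -1.661]
force: [-0.3, -0.7, -1.0]
width: 0.0396
gripper_force: 15.0
```

>>> {"fn": "jog_arm", "kwargs": {
  "deltas": [
    [[0,0,0.3,0],[0,0,0.6,0],[0,0,0.8,0],[0,0,0.8,0],[0,0,0.8,0]]
  ]
}}

```text
t: 13.0
eef_pos: [0.6614, 0.2158, 0.1318]
ee_rot: [-3.141, 0.0, -1.661]
force: [-0.3, 0.3, -0.6]
width: 0.0398
gripper_force: 15.0
```

```bash
python3 -c "
from h import *
go(.6607,.2156,.111,-95.2)
f2=grab_frame('wrist');f=grab_frame('side')
cv2.imwrite('pics/c5.png',np.hstack([f2['img'][0:260],f['img'][150:410,20:260]])[:,:,::-1])"
```

```text
t 13.0 units [0.   0.01 0.35] turn 0.0
```

View pics/c5.png

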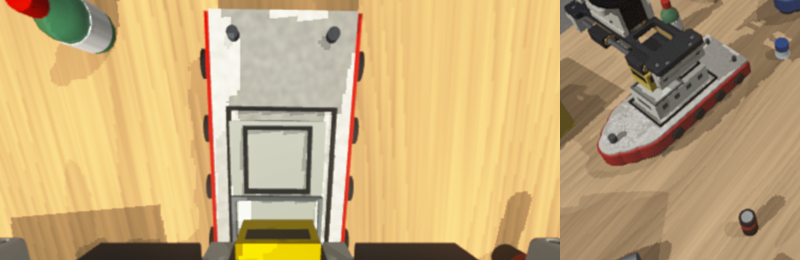

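The wheelhouse is centred laterally over the grey frame (237–317 in 232–322). Lowering and releasing; roof frames are 5 mm high, so the tips stay clear.

>>> {"fn": "jog_arm", "kwargs": {
  "deltas": [
    [[0,0,0.15,0],[0,0,0.25,0],[0,0,0.33,0],[0,0,0.35,0],[0,0,0.35,0],[0,0,0.35,0]]
  ]
}}

```text
t: 13.85
eef_pos: [0.6611, 0.2159, 0.1102]
ee_rot: [-3.142, 0.0, -1.661]
force: [-0.7, -0.9, 1.1]
width: 0.0398
gripper_force: 15.0
```

>>> {"fn": "jog_arm", "kwargs": {
  "deltas": [
    [[0,0,0,0],[0,0,0,0],[0,0,0,0],[0,0,0,0],[0,0,0,0]]
  ],
  "grip": 66
}}

```text
t: 14.48
eef_pos: [0.6611, 0.2159, 0.1101]
ee_rot: [3.142, -0.0, -1.661]
force: [-0.2, -0.7, 0.5]
width: 0.0658
gripper_force: 0.0
```

>>> {"fn": "jog_arm", "kwargs": {
  "deltas": [
    [[0,0,-0.5,0],[0,0,-1.1,0],[0,0,-1.6,0],[0,0,-1.8,0],[0,0,-1.8,0],[0,0,-1.8,0]]
  ]
}}

```text
t: 15.22
eef_pos: [0.6604, 0.2157, 0.2165]
ee_rot: [3.14, -0.001, -1.662]
force: [0.2, -0.2, -0.6]
width: 0.0665
gripper_force: 0.0
```

```bash
python3 -c "
from h import *
go(.438,.293,.15,-70)
f2=grab_frame('wrist');f=grab_frame('side')
cv2.imwrite('pics/c6.png',np.hstack([f2['img'][0:260],f['img'][150:410,20:260]])[:,:,::-1])"
```

```text
t 15.22 units [-0.95  3.81  1.11] turn -5.04
```

View pics/c6.png

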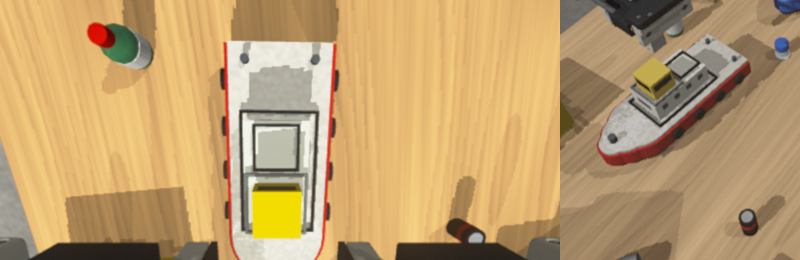

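The wheelhouse sits in the grey frame (yellow roof at (277,214)); black frame is free at (276,148). On to the funnel, same yaw since it is round.

>>> {"fn": "jog_arm", "kwargs": {
  "deltas": [
    [[-0.1,0.4,0,0],[-0.25,1.0,0,0],[-0.45,1.7,0,0],[-0.6,2.4,0.2,0],[-0.8,3.1,0.5,0],[-0.9,3.6,0.9,0],[-0.95,3.81,1.1,0],[-0.95,3.81,1.1,0]]
  ]
}}

```text
t: 16.32
eef_pos: [0.4381, 0.2932, 0.1514]
ee_rot: [3.141, -0.002, -1.66]
force: [0.6, -0.1, 0.4]
width: 0.0664
gripper_force: 0.0
```

```bash
python3 -c "
from h import *
go(.438,.293,.011,-95.2)
f=grab_frame('wrist');im=f['img'];save(f,'w7')
m=(im.max(2)<75).astype(np.uint8);m[235:]=0
ps=[c for c in cv2.findContours(m,0,1)[0] if cv2.contourArea(c)>80]
print([cv2.boundingRect(c) for c in ps],proj(f,[.438,.293,.042]),proj(f,[.438,.293,0]))
cv2.imwrite('pics/c7.png',cv2.resize(im[120:260,180:380],None,fx=3,fy=3)[:,:,::-1])"
```

```text
t 16.32 units [0.   0.   2.34] turn 0.02
[(267, 193, 23, 26), (63, 157, 21, 29), (53, 101, 23, 31), (0, 22, 42, 171), (39, 0, 29, 88)] [276.88678506 203.55750897] [276.88928037 192.7213127 ]
```

View pics/c7.png

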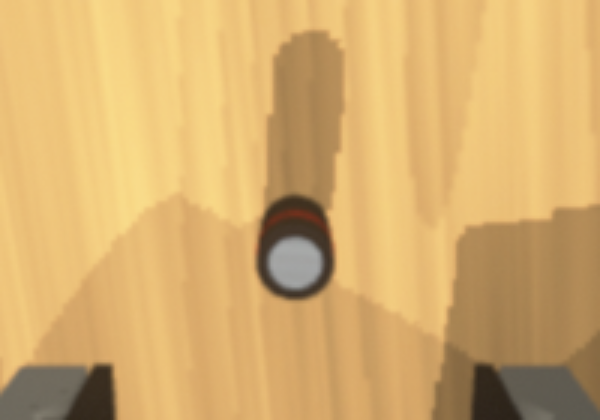

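The funnel (red band) top is centred at about (278.5,207), 3–4 px off prediction; casting to correct.

```bash
python3 -c "
from h import *
f=grab_frame('wrist');p=cast(f,278.5,207.3,.042);print(p);go(p[0],p[1],.011,-95.2)"
```

```text
[0.43796279 0.29726539 0.042     ]
t 16.43 units [-0.06  0.03  2.36] turn 0.0
```

>>> {"fn": "jog_arm", "kwargs": {
  "deltas": [
    [[-0.05,0.02,0.7,0],[-0.05,0.02,1.4,0],[-0.05,0.02,2.0,0],[-0.05,0.02,2.3,0],[-0.05,0.02,2.34,0],[-0.05,0.02,2.34,0]]
  ]
}}

```text
t: 17.18
eef_pos: [0.4387, 0.2969, 0.0124]
ee_rot: [-3.141, 0.001, -1.662]
force: [-0.5, -0.3, -0.2]
width: 0.0659
gripper_force: 0.0
```

>>> {"fn": "jog_arm", "kwargs": {
  "deltas": [
    [[0,0,0,0],[0,0,0,0],[0,0,0,0],[0,0,0,0],[0,0,0,0],[0,0,0,0],[0,0,0,0],[0,0,0,0]]
  ],
  "grip": 15,
  "squeeze": 12
}}

```text
t: 18.18
eef_pos: [0.4377, 0.2965, 0.0118]
ee_rot: [-3.142, 0.0, -1.661]
force: [-0.8, 0.2, 3.1]
width: 0.0238
gripper_force: 12.0
```

>>> {"fn": "jog_arm", "kwargs": {
  "deltas": [
    [[0,0,-0.5,0],[0,0,-1.2,0],[0,0,-1.9,0],[0,0,-2.6,0],[0,0,-3.2,0],[0,0,-3.3,0],[0,0,-3.3,0]]
  ]
}}

```text
t: 19.05
eef_pos: [0.4374, 0.2963, 0.2094]
ee_rot: [3.141, 0.0, -1.662]
force: [-0.3, -0.2, -1.6]
width: 0.0241
gripper_force: 12.0
```

```bash
python3 -c "
from h import *
go(.656,.1652,.2,-95.2)"
```

```text
t 19.05 units [ 1.85 -3.83  0.16] turn -0.0
```

>>> {"fn": "jog_arm", "kwargs": {
  "deltas": [
    [[0.2,-0.4,0,0],[0.5,-1.0,0,0],[0.8,-1.7,0,0],[1.15,-2.4,0,0],[1.5,-3.1,0,0],[1.75,-3.6,0,0],[1.85,-3.83,0,0],[1.85,-3.83,0,0]]
  ]
}}

```text
t: 20.05
eef_pos: [0.6563, 0.1645, 0.2077]
ee_rot: [3.139, -0.001, -1.663]
force: [0.0, -0.0, 0.2]
width: 0.0238
gripper_force: 12.0
```

>>> {"fn": "jog_arm", "kwargs": {
  "deltas": [
    [[0,0,0.4,0],[0,0,0.8,0],[0,0,1.1,0],[0,0,1.25,0],[0,0,1.25,0],[0,0,1.25,0]]
  ]
}}

```text
t: 20.8
eef_pos: [0.657, 0.1654, 0.1357]
ee_rot: [-3.14, 0.001, -1.661]
force: [1.0, 0.4, -0.2]
width: 0.0236
gripper_force: 12.0
```

```bash
python3 -c "
from h import *
go(.656,.1652,.1115,-95.2)
f2=grab_frame('wrist');f=grab_frame('side')
cv2.imwrite('pics/c8.png',np.hstack([f2['img'][0:260],f['img'][150:410,20:260]])[:,:,::-1])"
```

```text
t 20.8 units [0.   0.02 0.4 ] turn 0.0
```

View pics/c8.png

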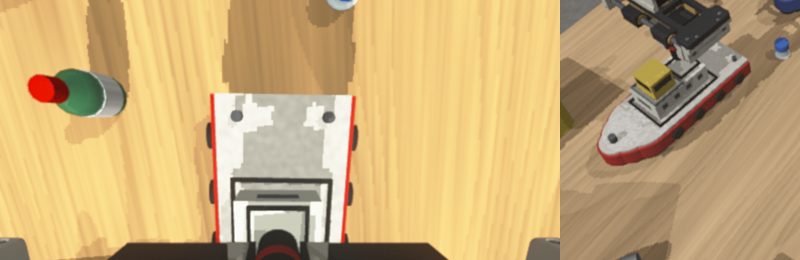

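The funnel is at (278,245), in line with the black frame (246–310). Lowering.

>>> {"fn": "jog_arm", "kwargs": {
  "deltas": [
    [[0,0.01,0.15,0],[0,0.01,0.28,0],[0,0.01,0.37,0],[0,0.01,0.4,0],[0,0.01,0.4,0],[0,0.01,0.4,0]]
  ]
}}

```text
t: 21.65
eef_pos: [0.6559, 0.1651, 0.1109]
ee_rot: [-3.141, -0.0, -1.661]
force: [-1.7, -0.5, 2.3]
width: 0.0238
gripper_force: 12.0
```

>>> {"fn": "jog_arm", "kwargs": {
  "deltas": [
    [[0,0,0,0],[0,0,0,0],[0,0,0,0],[0,0,0,0],[0,0,0,0]]
  ],
  "grip": 50
}}

```text
t: 22.28
eef_pos: [0.6559, 0.1652, 0.1108]
ee_rot: [-3.142, 0.0, -1.661]
force: [1.0, -0.2, 0.6]
width: 0.0501
gripper_force: 0.0
```

>>> {"fn": "jog_arm", "kwargs": {
  "deltas": [
    [[0,0,-0.5,0],[0,0,-1.1,0],[0,0,-1.6,0],[0,0,-1.8,0],[0,0,-1.8,0],[0,0,-1.8,0]]
  ]
}}

```text
t: 23.02
eef_pos: [0.6552, 0.165, 0.2172]
ee_rot: [3.14, -0.001, -1.662]
force: [0.0, 0.8, 0.4]
width: 0.0498
gripper_force: 0.0
```

```bash
python3 -c "
from h import *
go(.4478,-.1393,.15,-105)
f2=grab_frame('wrist');f=grab_frame('side')
cv2.imwrite('pics/c9.png',np.hstack([f2['img'][0:260],f['img'][150:410,20:260]])[:,:,::-1])"
```

```text
t 23.02 units [5.36 2.98 1.12] turn 1.96
```

View pics/c9.png

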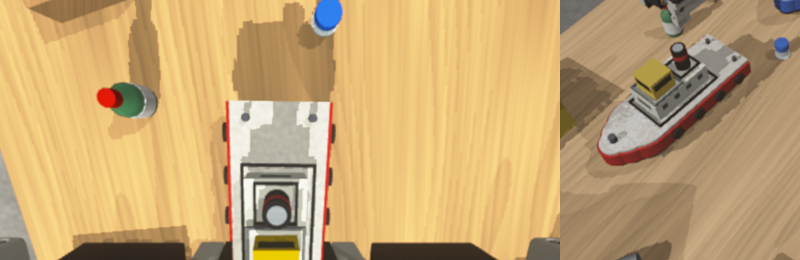

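The funnel stands in the black frame (top at (277,213)) behind the wheelhouse. On to the green cabin.

>>> {"fn": "jog_arm", "kwargs": {
  "deltas": [
    [[0.4,0.25,0,0.2],[1.0,0.6,0,0.4],[1.8,1.0,0,0.7],[2.6,1.5,0,1.0],[3.4,1.9,0,1.3],[4.2,2.4,0,1.6],[4.9,2.8,0.4,1.9],[5.36,2.98,0.8,1.96]]
  ],
  "grip": 80
}}

```text
t: 24.12
eef_pos: [0.447, -0.1403, 0.1701]
ee_rot: [-3.141, 0.0, -1.834]
force: [0.1, -0.4, -0.3]
width: 0.0797
gripper_force: 0.0
```

>>> {"fn": "jog_arm", "kwargs": {
  "deltas": [
    [[0,0,0.2,0],[0,0,0.3,0],[0,0,0.3,0]]
  ]
}}

```text
t: 24.5
eef_pos: [0.4492, -0.1384, 0.1525]
ee_rot: [3.141, -0.0, -1.832]
force: [0.1, 0.3, -0.0]
width: 0.0798
gripper_force: 0.0
```

```bash
python3 -c "
from h import *
go(.4478,-.1393,.011,-105)
f=grab_frame('wrist');im=f['img'];h=cv2.cvtColor(im,cv2.COLOR_RGB2HSV)
m=((h[...,0]>45)&(h[...,0]<85)&(h[...,1]>90)).astype(np.uint8);m[240:]=0
m=cv2.morphologyEx(m,cv2.MORPH_CLOSE,np.ones((5,5)))
c=max(cv2.findContours(m,0,1)[0],key=cv2.contourArea);r=cv2.minAreaRect(c);print(r,cv2.boundingRect(c))
P=np.array([cast(f,u,v,.034)[:2] for u,v in cv2.boxPoints(r)]);print(P.mean(0),np.linalg.norm(P-np.roll(P,1,0),axis=1),proj(f,[.4478,-.1393,.034]))
"
```

```text
t 24.5 units [0.02 0.02 2.36] turn 0.01
((279.0, 196.0), (80.0, 56.0), 90.0) (251, 156, 57, 81)
[ 0.44634584 -0.14126542] [0.07662901 0.05010655 0.07664972 0.0539634 ] [278.03512844 199.84886266]
```

>>> {"fn": "jog_arm", "kwargs": {
  "deltas": [
    [[0.03,0.02,0.7,0],[0.03,0.02,1.4,0],[0.03,0.02,2.0,0],[0.03,0.02,2.3,0],[0.03,0.02,2.35,0],[0.03,0.02,2.35,0]]
  ]
}}

```text
t: 25.3
eef_pos: [0.448, -0.14, 0.0124]
ee_rot: [-3.141, 0.0, -1.832]
force: [0.8, 0.3, 0.8]
width: 0.08
gripper_force: 0.0
```

>>> {"fn": "jog_arm", "kwargs": {
  "deltas": [
    [[0,0,0,0],[0,0,0,0],[0,0,0,0],[0,0,0,0],[0,0,0,0],[0,0,0,0],[0,0,0,0],[0,0,0,0]]
  ],
  "grip": 40,
  "squeeze": 18
}}

```text
t: 26.3
eef_pos: [0.4473, -0.1404, 0.0121]
ee_rot: [-3.141, 0.0, -1.832]
force: [-2.3, 1.0, 6.2]
width: 0.052
gripper_force: 18.0
```

>>> {"fn": "jog_arm", "kwargs": {
  "deltas": [
    [[0,0,-0.5,0],[0,0,-1.2,0],[0,0,-1.9,0],[0,0,-2.2,0],[0,0,-2.2,0],[0,0,-2.2,0]]
  ]
}}

```text
t: 27.05
eef_pos: [0.4463, -0.1403, 0.1427]
ee_rot: [3.14, -0.0, -1.833]
force: [-0.5, 0.5, -0.9]
width: 0.0521
gripper_force: 18.0
```

```bash
python3 -c "
from h import *
go(.6422,-.214,.14,-89.2)"
```

```text
t 27.05 units [ 0.34 -3.47  0.05] turn -3.16
```

>>> {"fn": "jog_arm", "kwargs": {
  "deltas": [
    [[0.05,-0.4,0,-0.4],[0.1,-1.0,0,-1.0],[0.2,-1.7,0,-1.7],[0.25,-2.4,0,-2.4],[0.3,-3.0,0,-2.9],[0.34,-3.4,0,-3.16],[0.34,-3.47,0.2,-3.16],[0.34,-3.47,0.3,-3.16]]
  ]
}}

```text
t: 28.05
eef_pos: [0.6412, -0.2135, 0.1228]
ee_rot: [3.137, 0.001, -1.558]
force: [0.2, -0.4, -0.5]
width: 0.0523
gripper_force: 18.0
```

>>> {"fn": "jog_arm", "kwargs": {
  "deltas": [
    [[0,0,0.1,0],[0,0,0.3,0],[0,0,0.3,0]]
  ]
}}

```text
t: 28.42
eef_pos: [0.6419, -0.2136, 0.1067]
ee_rot: [3.14, 0.0, -1.557]
force: [0.0, -0.5, -1.1]
width: 0.0523
gripper_force: 18.0
```

```bash
python3 -c "
from h import *
go(.6422,-.214,.0775,-89.2)
f2=grab_frame('wrist');f=grab_frame('side')
cv2.imwrite('pics/c10.png',np.hstack([f2['img'][0:260],f['img'][0:260,180:420]])[:,:,::-1])"
```

```text
t 28.43 units [ 0.01 -0.    0.49] turn 0.0
```

View pics/c10.png

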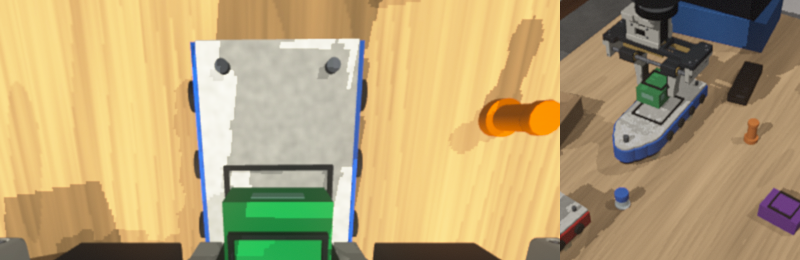

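The cabin is centred over the deck frame: its rear edge at 222–332 matches the frame's 223–332. Lowering.

>>> {"fn": "jog_arm", "kwargs": {
  "deltas": [
    [[0.01,0,0.2,0],[0.01,0,0.35,0],[0.01,0,0.45,0],[0.01,0,0.49,0],[0.01,0,0.49,0],[0.01,0,0.49,0]]
  ]
}}

```text
t: 29.28
eef_pos: [0.6432, -0.2145, 0.0787]
ee_rot: [-3.141, -0.0, -1.557]
force: [0.3, -0.1, -0.9]
width: 0.0522
gripper_force: 18.0
```

>>> {"fn": "jog_arm", "kwargs": {
  "deltas": [
    [[0,0,0,0],[0,0,0,0],[0,0,0,0],[0,0,0,0],[0,0,0,0]]
  ],
  "grip": 76
}}

```text
t: 29.9
eef_pos: [0.643, -0.2145, 0.0784]
ee_rot: [-3.142, -0.0, -1.557]
force: [-0.3, -0.0, -0.5]
width: 0.076
gripper_force: 0.0
```

>>> {"fn": "jog_arm", "kwargs": {
  "deltas": [
    [[0,0,-0.5,0],[0,0,-1.1,0],[0,0,-1.8,0],[0,0,-2.2,0],[0,0,-2.2,0],[0,0,-2.2,0]]
  ]
}}

```text
t: 30.65
eef_pos: [0.6425, -0.2144, 0.2097]
ee_rot: [3.141, 0.0, -1.557]
force: [-0.4, 0.8, -0.9]
width: 0.076
gripper_force: 0.0
```

```bash
python3 -c "
from h import *
go(.4635,-.288,.15,-100)
f=grab_frame('wrist');save(f,'w11');im=f['img'];h=cv2.cvtColor(im,cv2.COLOR_RGB2HSV)
print(f['img'].shape,proj(f,[.6422,-.214,.102]))
m=((h[...,2]<75)).astype(np.uint8);m[240:]=0
for c in cv2.findContours(m,0,1)[0]:
  if cv2.contourArea(c)>500:
    r=cv2.minAreaRect(c)
    for z in(.102,.07):
      P=np.array([cast(f,u,v,z)[:2] for u,v in cv2.boxPoints(r)]);print(z,r,P.mean(0).round(4),np.linalg.norm(P-np.roll(P,1,0),axis=1).round(4))
g=((h[...,0]>45)&(h[...,0]<85)&(h[...,1]>90)).astype(np.uint8);g[242:]=0;g=cv2.morphologyEx(g,cv2.MORPH_CLOSE,np.ones((7,7)))
c=max(cv2.findContours(g,0,1)[0],key=cv2.contourArea);print(cv2.boundingRect(c))
"
```

```text
t 30.65 units [1.19 3.   0.99] turn 2.16
(420, 560, 3) [277.17176452 204.42480332]
0.102 ((276.5, 203.5), (49.0, 51.0), 90.0) [ 0.6428 -0.2143] [0.0457 0.0448 0.0457 0.0469]
0.07 ((276.5, 203.5), (49.0, 51.0), 90.0) [ 0.6427 -0.2053] [0.0512 0.0501 0.0512 0.0525]
0.102 ((377.5, 15.5), (31.0, 51.0), 90.0) [ 0.5676 -0.3648] [0.021  0.0385 0.021  0.0395]
0.07 ((377.5, 15.5), (31.0, 51.0), 90.0) [ 0.5585 -0.3738] [0.0235 0.0431 0.0236 0.0442]
(247, 159, 59, 83)
```

The cabin is down: its roof frame is at (0.6428,-0.2143), as commanded, with the right size. Next the mast, keeping the yaw.

>>> {"fn": "jog_arm", "kwargs": {
  "deltas": [
    [[0.15,0.4,0,0],[0.35,0.9,0,0],[0.6,1.5,0,0],[0.85,2.1,0.3,0],[1.05,2.6,0.6,0],[1.15,2.9,0.9,0],[1.19,3.0,1.0,0],[1.19,3.0,1.0,0]]
  ],
  "grip": 60
}}

```text
t: 31.7
eef_pos: [0.4639, -0.2885, 0.15]
ee_rot: [3.141, 0.0, -1.557]
force: [0.4, -0.3, 0.0]
width: 0.06
gripper_force: 0.0
```

```bash
python3 -c "
from h import *
go(.4635,-.288,.013,-89.2)
f=grab_frame('wrist');save(f,'w12');im=f['img'];h=cv2.cvtColor(im,cv2.COLOR_RGB2HSV)
m=((h[...,0]<18)&(h[...,1]>200)&(h[...,2]>110)).astype(np.uint8);m[300:]=0
m=cv2.morphologyEx(m,cv2.MORPH_OPEN,np.ones((3,3)))
c=max(cv2.findContours(m,0,1)[0],key=cv2.contourArea);b=cv2.boundingRect(c);print(b)
print('pred head',proj(f,[.4635,-.288,.05]),'foot',proj(f,[.4635,-.288,.01]))
w=24/1000*K(f)/(f['xyz'][2]-.05);print('head px dia',w)
# head lower end of blob (nearest image bottom), foot upper end
wf=30/1000*K(f)/(f['xyz'][2]-.01)
print('head->',cast(f,b[0]+b[2]/2,b[1]+b[3]-w/2,.05),'foot->',cast(f,b[0]+b[2]/2,b[1]+wf/2,.006))
"
```

```text
t 31.7 units [-0.01  0.01  2.28] turn -0.0
(265, 178, 29, 36)
pred head [277.25369978 207.06103872] foot [277.19955792 195.87500474]
head px dia 28.56723728533094
head-> [ 0.46163762 -0.2946724   0.05      ] foot-> [ 0.46119098 -0.2895265   0.006     ]
```

```bash
python3 -c "
from h import *
im=cv2.imread('pics/w12.png')[:,:,::-1];h=cv2.cvtColor(im.copy(),cv2.COLOR_RGB2HSV)
for r in range(174,226,2): 
  x=np.where((h[r,240:320,0]<18)&(h[r,240:320,1]>160))[0]+240
  print(r,(x.min(),x.max()) if len(x) else None,im[r,278],h[r,278])
import pickle
f=pickle.load(open('side0.pkl','rb'));h=cv2.cvtColor(f['img'],cv2.COLOR_RGB2HSV)
for r in range(114,148,2):
  x=np.where((h[r,350:395,0]<15)&(h[r,350:395,1]>150)&(h[r,350:395,2]>90))[0]+350
  print('s',r,(x.min(),x.max()) if len(x) else None)
"
```

```text
174 None [178 138  87] [ 17 130 178]
176 None [170 130  79] [ 17 137 170]
178 (np.int64(273), np.int64(284)) [148  81  24] [ 14 214 148]
180 (np.int64(270), np.int64(288)) [205 105   2] [ 15 253 205]
182 (np.int64(268), np.int64(290)) [205 106   6] [ 15 248 205]
184 (np.int64(266), np.int64(291)) [152  81  18] [ 14 225 152]
186 (np.int64(266), np.int64(292)) [128  72  20] [ 14 215 128]
188 (np.int64(265), np.int64(293)) [129  72  21] [ 14 213 129]
190 (np.int64(264), np.int64(293)) [130  73  22] [ 14 212 130]
192 (np.int64(264), np.int64(293)) [235 124   0] [ 16 255 235]
194 (np.int64(264), np.int64(294)) [249 140   0] [ 17 255 249]
196 (np.int64(264), np.int64(293)) [249 141   0] [ 17 255 249]
198 (np.int64(265), np.int64(293)) [249 140   0] [ 17 255 249]
200 (np.int64(266), np.int64(292)) [249 141   0] [ 17 255 249]
202 (np.int64(266), np.int64(292)) [249 141   0] [ 17 255 249]
204 (np.int64(266), np.int64(292)) [249 142   0] [ 17 255 249]
206 (np.int64(266), np.int64(292)) [249 142   0] [ 17 255 249]
208 (np.int64(267), np.int64(291)) [249 143   0] [ 17 255 249]
210 (np.int64(268)
[... 154 characters left out ...]
0] [ 18 255 249]
216 None [247 177  68] [ 18 185 247]
218 None [240 199 123] [ 19 124 240]
220 None [241 202 125] [ 20 123 241]
222 None [242 202 127] [ 20 121 242]
224 None [242 201 126] [ 19 122 242]
s 114 None
s 116 None
s 118 None
s 120 (np.int64(369), np.int64(377))
s 122 (np.int64(368), np.int64(378))
s 124 (np.int64(368), np.int64(378))
s 126 (np.int64(369), np.int64(377))
s 128 (np.int64(368), np.int64(376))
s 130 (np.int64(368), np.int64(376))
s 132 (np.int64(367), np.int64(375))
s 134 (np.int64(365), np.int64(376))
s 136 (np.int64(364), np.int64(377))
s 138 (np.int64(364), np.int64(377))
s 140 (np.int64(364), np.int64(376))
s 142 (np.int64(366), np.int64(375))
s 144 None
s 146 None
```

The mast head disc spans rows 190–217 and centres at (279,203.7), giving (0.462,-0.291). The foot agrees.

>>> {"fn": "jog_arm", "kwargs": {
  "deltas": [
    [[0.04,0.03,0.5,0],[0.04,0.03,1.2,0],[0.04,0.03,1.9,0],[0.04,0.03,2.25,0],[0.04,0.03,2.28,0],[0.04,0.03,2.28,0]]
  ]
}}

```text
t: 32.5
eef_pos: [0.4635, -0.291, 0.0144]
ee_rot: [-3.14, -0.001, -1.556]
force: [-0.4, 0.2, 0.7]
width: 0.0605
gripper_force: 0.0
```

>>> {"fn": "jog_arm", "kwargs": {
  "deltas": [
    [[0,0,0,0],[0,0,0,0],[0,0,0,0],[0,0,0,0],[0,0,0,0],[0,0,0,0],[0,0,0,0],[0,0,0,0]]
  ],
  "grip": 12,
  "squeeze": 12
}}

```text
t: 33.5
eef_pos: [0.4624, -0.2909, 0.0137]
ee_rot: [-3.141, -0.0, -1.557]
force: [-0.1, 1.0, 2.7]
width: 0.0232
gripper_force: 12.0
```

>>> {"fn": "jog_arm", "kwargs": {
  "deltas": [
    [[0,0,-0.5,0],[0,0,-1.2,0],[0,0,-1.9,0],[0,0,-2.6,0],[0,0,-2.8,0],[0,0,-2.8,0],[0,0,-2.8,0]]
  ]
}}

```text
t: 34.38
eef_pos: [0.4613, -0.2905, 0.1799]
ee_rot: [3.139, 0.001, -1.557]
force: [0.5, 0.1, -0.3]
width: 0.0234
gripper_force: 12.0
```

```bash
python3 -c "
from h import *
go(.6428,-.2143,.18,-89.2)"
```

```text
t 34.38 units [-1.23 -3.04 -0.  ] turn -0.0
```

>>> {"fn": "jog_arm", "kwargs": {
  "deltas": [
    [[-0.15,-0.4,0,0],[-0.35,-0.9,0,0],[-0.6,-1.5,0,0],[-0.85,-2.1,0,0],[-1.05,-2.6,0,0],[-1.2,-2.9,0,0],[-1.23,-3.04,0,0],[-1.23,-3.04,0,0]]
  ]
}}

```text
t: 35.38
eef_pos: [0.6434, -0.2145, 0.181]
ee_rot: [3.141, 0.0, -1.557]
force: [-0.6, -0.1, -0.7]
width: 0.0232
gripper_force: 12.0
```

>>> {"fn": "jog_arm", "kwargs": {
  "deltas": [
    [[0,0,0.3,0],[0,0,0.6,0],[0,0,0.7,0],[0,0,0.7,0],[0,0,0.7,0]]
  ]
}}

```text
t: 36.0
eef_pos: [0.6439, -0.2147, 0.1401]
ee_rot: [-3.141, -0.0, -1.557]
force: [-0.6, -0.3, 0.9]
width: 0.0233
gripper_force: 12.0
```

```bash
python3 -c "
from h import *
s=arm.get_state();print(s['width'],s['eef_pos'])
go(.6428,-.2143,.1105,-89.2)
f2=grab_frame('wrist');f=grab_frame('side');save(f2,'w13')
cv2.imwrite('pics/c14.png',np.hstack([cv2.resize(f2['img'][130:330,190:365],(350,400)),cv2.resize(f['img'][30:163,215:365],(450,400))])[:,:,::-1])"
```

```text
0.02328280956857516 [ 0.64388166 -0.2146617   0.14008323]
t 36.0 units [-0.01  0.02  0.49] turn 0.0
```

View pics/c14.png

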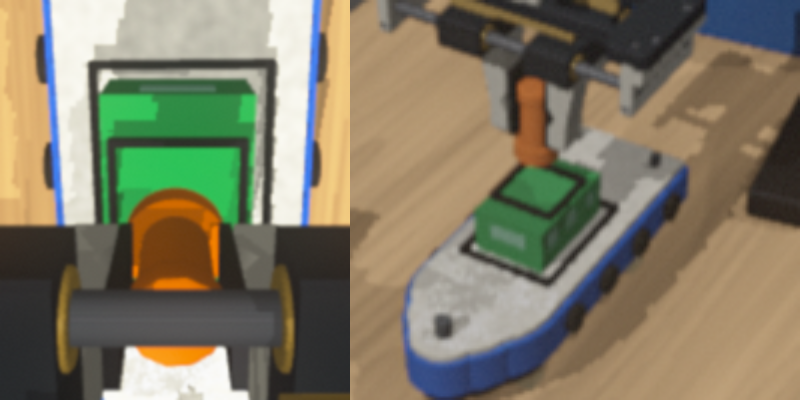

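The mast hangs upright by its head, foot at crop (177,230), centred over the cabin's roof frame (108–247). The cabin sits flat in the deck frame. Lowering.

>>> {"fn": "jog_arm", "kwargs": {
  "deltas": [
    [[0,0.02,0.2,0],[0,0.02,0.35,0],[0,0.02,0.43,0],[0,0.02,0.47,0],[0,0.02,0.48,0],[0,0.02,0.48,0],[0,0.02,0.48,0]]
  ]
}}

```text
t: 36.98
eef_pos: [0.6424, -0.2145, 0.1109]
ee_rot: [-3.141, 0.0, -1.557]
force: [0.8, -1.0, -1.2]
width: 0.0234
gripper_force: 12.0
```

>>> {"fn": "jog_arm", "kwargs": {
  "deltas": [
    [[0,0,0,0],[0,0,0,0],[0,0,0,0],[0,0,0,0],[0,0,0,0]]
  ],
  "grip": 50
}}

```text
t: 37.6
eef_pos: [0.6424, -0.2145, 0.1108]
ee_rot: [-3.142, -0.0, -1.557]
force: [0.2, -0.1, 0.6]
width: 0.0498
gripper_force: 0.0
```

>>> {"fn": "jog_arm", "kwargs": {
  "deltas": [
    [[0,0,-0.5,0],[0,0,-1.1,0],[0,0,-1.8,0],[0,0,-2.2,0],[0,0,-2.2,0],[0,0,-2.2,0]]
  ]
}}

```text
t: 38.35
eef_pos: [0.642, -0.2143, 0.2421]
ee_rot: [3.141, 0.0, -1.557]
force: [-0.1, -0.7, -0.8]
width: 0.0502
gripper_force: 0.0
```

```bash
python3 -c "
from h import *
s=arm.get_state();print(s['eef_pos'])
f=grab_frame('wrist');im=f['img'];h=cv2.cvtColor(im,cv2.COLOR_RGB2HSV)
m=((h[...,0]<19)&(h[...,1]>225)&(h[...,2]>60)).astype(np.uint8);m[260:]=0;m[:,:240]=0;m[:,320:]=0
c=max(cv2.findContours(m,0,1)[0],key=cv2.contourArea);print('blob',cv2.boundingRect(c))
c=np.array([.6428,-.2143])
for z,r in((.147,.012),(.107,.015),(.097,.015)):
  print('pred',z,proj(f,[*c,z]).round(1),'r',round(r*K(f)/(f['xyz'][2]-z),1))
m=(h[...,2]<75).astype(np.uint8);m[240:]=0
for c in cv2.findContours(m,0,1)[0]:
  if cv2.contourArea(c)>400:print('black',cv2.boundingRect(c))
"
```

```text
[ 0.64195781 -0.21434878  0.24207795]
blob (264, 196, 26, 24)
pred 0.147 [275.8 208.1] r 14.6
pred 0.107 [276.  196.6] r 15.7
pred 0.097 [276.  194.1] r 15.2
black (344, 0, 47, 39)
```

```bash
python3 -c "
from h import *
f=grab_frame('side');h=cv2.cvtColor(f['img'],cv2.COLOR_RGB2HSV)
m=((h[...,0]<15)&(h[...,1]>150)&(h[...,2]>90)).astype(np.uint8);m[130:]=0;m[:,:250]=0;m[:,310:]=0
c=max(cv2.findContours(m,0,1)[0],key=cv2.contourArea);print(cv2.boundingRect(c),cv2.minAreaRect(c))
for z in(.147,.137,.107,.097):print(z,proj(f,[.6428,-.2143,z]).round(1))
for r in range(70,125,3):
  x=np.where(m[r])[0]
  if len(x):print(r,x.min(),x.max())
"
```

```text
(271, 69, 15, 28) ((278.0, 82.5), (27.0, 14.0), 90.0)
0.147 [277.   71.7]
0.137 [277.1  76.1]
0.107 [277.3  89. ]
0.097 [277.3  93.1]
70 273 281
73 272 282
76 273 281
79 273 281
82 273 281
85 272 282
88 271 285
91 271 284
94 272 283
```

The side view confirms it: mast head at (277,72), foot at (278,90), upright and at the predicted rows. Handing in.

```bash
python3 -c "
from station import arm
print(arm.job_done())"
```

```text
the job is handed in; nothing more can be done
None
```

All five parts were set in the order asked and released, each checked in the cameras after release; I handed the job in at about 38.5 s, and no verdict was returned.

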